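Clamp a walnut in the screw nut holder until its ratchet slips

TASK

Set the loose walnut in the cup of the screw nut holder, slide the cup's carriage fully home under the screw, then turn the ratchet knob clockwise until the screw is tight on the nut and the knob clearly slips, stopping within a tenth of a turn of its first slip. The nut must stay snugly clamped but uncrushed, so do not press down on the knob or hold it up while it turns; leave the glass, the cup and the salt shaker where they stand.

Things in the scene. Friction and masses are not known exactly. Their poses are not given: they have to be found in the camera images.
- holder: Screw nut holder, fixed to the worktop: wooden base 190 x 104 x 12 mm, two steel posts 84 mm apart carrying a wooden crossbar (108 mm along y, 30 mm along x, top at z = 112 mm). Origin on the worktop straight below the screw axis. Its +x is the direction in which the carriage slides home (away from the robot, turned by the holder's yaw), z up. Base reaches from x = -135 to +55 mm.
- carriage (a joint): Slide of the steel carriage (46 mm wide, 6 mm thick) in the base, m: 0 = fully out towards the robot, 0.100 = fully home against its stop, with the cup under the screw. About 1.2 N of friction.
- carriage_pin (a point): Middle of the upright black pin on the carriage's robot-side end (14 mm diameter, from z = 19 to 49 mm above the worktop; the point is at z = 39 mm), 70 mm in front of the cup's centre. Push it or pinch it to slide the carriage.
- cup_seat (a point): Where the centre of a seated walnut lies: on the axis of the small wooden cup on the carriage (outer diameter 31 mm, opening 22 mm, rim 13.6 mm below this point, at z = 27 mm above the worktop). Moves with the carriage.
- walnut: The one loose walnut in its shell, roughly a ball of 34 x 35 x 36 mm, 12 to 20 g; origin at its underside as built.
- walnut_center (a point): Centre of the loose walnut.
- spindle: The screw's steel spindle on the holder's vertical axis; origin at the centre of the flat underside of its steel collar (18 mm diameter). A round black pressing foot (26 mm diameter, 6 mm thick) on a thin stem is fitted below it; the foot's flat underside is 9 to 15 mm below the origin, set differently each time and not reported, firm under load: contact with the nut has to be felt. The spindle carries the foot, the barrel and the ratchet knob and sinks with the screw.
- barrel (a joint): Turn of the screw's steel barrel (27 mm diameter, just below the knob), rad, clockwise from above positive. 0 = fully raised (underside of the spindle's collar 79.5 mm above the worktop); the spindle, barrel and knob sink 4 mm per radian, at most 3.5 rad. Running friction 0.06 N m; the screw is self-locking and stays where it is left.
- ratchet (a joint): Slip of the ratchet knob on the barrel, rad, clockwise positive; 0 at the start. The knob carries the barrel along until the turning moment reaches 0.14 N m, then slips on it; turned free, it does not slip. Slipping on the nut with no other load on the knob the screw presses with about 20 N. Pulling up on the knob takes that force away (about 20 N of pull makes it slip with no clamping at all); pressing down adds to it (the shell must not get more than 35 N).
- knob_grip (a point): Point on the knob's axis 22 mm above its lower end. The round fluted wooden knob is 32 mm in diameter and 40 mm tall, axis vertical, on top of the screw; this point is at z = 172 mm above the worktop when the barrel reads 0 and sinks with the screw. The crossbar's top is at least 45 mm below this point. The black dash on the knob and the one on the barrel line up at zero slip.
- tumbler: Bystander: drinking glass, 76 mm diameter, 86 mm tall, loose; origin under its centre.
- espresso_cup: Bystander: brown espresso cup, 67 x 94 x 58 mm, loose; origin under its centre.
- salt_shaker: Bystander: salt shaker, 44 mm diameter, 90 mm tall, loose; origin under its centre.
Mind the look-alikes: they are no part of the job. Of the things like the walnut, leave any that is blue; of the rest the smaller one is meant.

How it is judged:
On the way, in this order (a step that is already met when the one before it is completed fails the run):
1. the walnut sits in the cup, let go (distance between walnut_center and cup_seat below 0.008 m and contact force between the fingers and walnut below 0.3 N), for 0.2 s.
2. the carriage is fully home (within 4 mm) with the walnut in the cup (distance between walnut_center and cup_seat below 0.008 m and value of joint carriage above 0.096 m), for 0.2 s.
3. the knob has slipped at least 0.2 rad with the screw pressing on the walnut with more than 6 N (all of step 2 and value of joint ratchet above 0.2 rad and contact force between spindle and walnut above 6 N), for 0.2 s.
At the end, for the whole second after the job is handed in: The walnut sits still in the cup (centre within 8 mm of the seat point), the carriage is home within 4 mm, the knob has slipped 0.2 to 0.65 rad on the barrel, and the screw still presses on the walnut with 6 to 35 N after the robot has let go (all of step 3 and value of joint ratchet below 0.65 rad and contact force between spindle and walnut below 35 N and linear speed of walnut below 0.01 m/s); the robot touches nothing.
It fails at once if the walnut is pressed by the screw with more than 35 N (crushed) (contact force between spindle and walnut above 35 N).
It fails at once if the knob is slipped more than 0.65 rad on the barrel (value of joint ratchet above 0.65 rad).
It fails at once if the glass is moved more than 30 mm or tipped (distance of tumbler from where it was at the start of the episode above 0.03 m or angle between tumbler's own z axis and vertical above 0.4 rad).
It fails at once if the espresso cup is moved more than 30 mm or tipped (distance of espresso_cup from where it was at the start of the episode above 0.03 m or angle between espresso_cup's own z axis and vertical above 0.4 rad).
It fails at once if the salt shaker is moved more than 30 mm or tipped (distance of salt_shaker from where it was at the start of the episode above 0.03 m or angle between salt_shaker's own z axis and vertical above 0.4 rad).
It also fails if it takes over 72 s, if anything falls off the work surface, if the arm or the gripper's body presses on something with over 40 N, if the wrist force passes 120 N, or if a joint passes its speed limit or range.

ROBOT

A 6-joint arm with a two-finger parallel gripper is mounted at the origin on a cart in front of the work surface, level with it; the furniture and walls round the work are solid. World frame = base frame: x ahead of the robot, y to its left, z up, the work surface at z = 0. Lengths are in m, angles in rad, forces in N, time in s.
With the tool pointing down it reaches from about 0.15 to 0.775 m from the base axis. Payload 6.1 kg.
Tool frame: the origin (TCP) lies between the finger pads; the fingertips stand 14 mm ahead of it and the grasp point (between the pads) lies 5 mm behind it; z points along the fingers, y is the line along which they close (so a half turn about z gives the same grasp; the last joint's range is limited). The gripper opens to 85 mm and grips with 20 to 120 N. Pads are 22 mm wide; open, the fingers measure 114 mm over their backs; the gripper's body (76 mm by 85 mm) begins 54 mm behind the grasp point. The pads swing forward as they close: fully open they stand 13 mm farther back than shut.
Start: joints at [1.34, 0.126, -0.04, 1.405, 0, 1.571], TCP at [0.12, 0.511, 0.245] pointing down, gripper open.
Joint ranges: [-2.72, 2.72], [-0.95, 1.95], [-1.27, 1.35], [-1.78, 2.02], [-1.46, 1.47], [-3.14, 3.14]. Speed limits (rad/s): [2.39, 2.39, 3.01, 3.14, 3.14, 3.14].

INTERFACE

Orientations are given as a rotation vector (axis times angle).
In Python, from cell import sense, snapshot, finish_job, boxes_of, pinpoint gives the robot as it stands.
- The arm moves only by the shell command python3 -m jog 'ROWS'. ROWS is JSON, a list that holds one entry, the list of rows, each a list of 7 numbers: the shift along the world's x, y, z normalised to -1 to 1, where 1 is 80 cm, then the turn, a rotation vector about the world's x, y, z normalised to -1 to 1, where 1 is 0.1 rad, then the closure, from -1 (fully open) to 1 (shut). In form: [[[tx, ty, tz, wx, wy, wz, grip], ...]]. A call has 1 to 10 rows; each row shifts and turns the commanded pose from where the row before left it; what a row does not reach is not made up. A row lasts 1/12 s, in which the tool goes at most 41.7 mm and 7.16 degrees, less where a joint would pass 70% of its speed; a pose out of reach is approached as far as the arm can. A call with a number of a shift or a turn outside -1 to 1 is refused whole. A call with a gripper value outside its range is refused whole. The fingers move at their own pace and stop on an object; the grip force is fixed at half the most. Time passes only in rows, so rows that do not move let the fingers close. It gives the time, the measured TCP pose, the force, the opening and the grip force at its end, in the units of the state.
- sense(): the state, without advancing time (a new reading comes with each control period).
- snapshot(name): name is "scene" or "top"; returns a dict with "frame" (384x512x3 uint8, red, green, blue), "fx", "fy", "cx", "cy" (pixels), "k1" (the pictures are not rectified: a ray, as slopes to the right and down, at radius r is drawn at 1 + k1 r^2 times it, then the intrinsics apply), "world_from_camera" (4x4, takes a point from camera to world coordinates). Camera axes: x right, y down, z forward; pixel columns grow to the right and rows downward; lengths in m; the calibration is good to about 2 mm. A picture is of the moment at which its call begins. There is no depth.
- finish_job(): hands the job in; it is judged then, once.
Trained networks look in a picture, given as the dict that the camera call returned (one of the last four; its "shot" number tells which), for a name from the list of things; names that differ only in an ending like _2 or _b are one class to them, and where a whole thing is asked for, a point or a joint stands for the part that bears it (a point fixed in the world has none). Each returns a list of dicts, best first, with "conf" (0 to 1); they miss things now and then, are a little off and sometimes report something else, mostly with a low value. They report only what shows in the picture. A call takes as long as a camera call. They do not tell look-alikes from the thing itself.
- boxes_of(picture, thing): "position" ([column, row] as shares, 0 to 1, of the picture: columns of its width, rows of its height, amid what is visible of it).
- pinpoint(picture, thing): "position" ([column, row] as shares, 0 to 1, of the picture: columns of its width, rows of its height: a listed point, or the origin of a listed thing).
The state is a dict: "time": time; "qpos": joint angles; "joint_vel": joint speeds; "joint_torque": joint torques, N m; "position": TCP position; "ee_rot": TCP orientation; "contact_force": force on the tool from outside, world axes, zero at the start; "ft_torque": the same for the moment, N m; "grip_width": opening from 0.0 (shut) to 1.0 (fully open); "grasp_force": force on a finger pad.
Only numpy, scipy, OpenCV 4.12 (cv2) and the standard library are available. Lean on these libraries where they do the work, as an engineer would, in place of code of your own. Each camera call takes 0.05 s, during which the arm holds its last target. There are 200 camera calls.

## Working session

There is one attempt and no reset: what is moved stays moved. The work goes in short steps, Python scripts to look and compute and a shell command to move; the robot and the scene stay as the last step left them, time stands still between calls to the robot, and variables do not carry over. Pictures are saved under pics/ and viewed, at most 13 in all, crops included, and the job is handed in when it is done.

```bash
mkdir -p pics
cat > h.py <<'E'
import numpy as np, cv2
from cell import sense, snapshot, boxes_of, pinpoint
def ray(p,uv):
    x=(uv[0]-p["cx"])/p["fx"]; y=(uv[1]-p["cy"])/p["fy"]
    u=cv2.undistortPoints(np.array([[[uv[0],uv[1]]]],float),np.array([[p["fx"],0,p["cx"]],[0,p["fy"],p["cy"]],[0,0,1]]),np.array([p["k1"],0,0,0.]))[0,0]
    T=np.array(p["world_from_camera"]); d=T[:3,:3]@np.array([u[0],u[1],1]); return T[:3,3],d/np.linalg.norm(d)
def atz(p,uv,z):
    o,d=ray(p,uv); return o+d*(z-o[2])/d[2]
def tri(rs):
    A=sum(np.eye(3)-np.outer(d,d) for o,d in rs); b=sum((np.eye(3)-np.outer(d,d))@o for o,d in rs); return np.linalg.solve(A,b)
def px(r): return [r["position"][0]*512,r["position"][1]*384]
def save(p,n): cv2.imwrite("pics/"+n,p["frame"][:,:,::-1])
E
python3 - <<'E'
from h import *
np.set_printoptions(precision=4,suppress=True)
P={n:snapshot(n) for n in("scene","top")}
for n,p in P.items():
    print(n,p["fx"],p["k1"],np.array(p["world_from_camera"])[:3,3])
    for t in ("walnut_center","cup_seat","carriage_pin","knob_grip","holder","spindle","tumbler","espresso_cup","salt_shaker"):
        print(t,[(np.round(px(r),1).tolist(),round(r["conf"],2)) for r in pinpoint(p,t)[:4]])
print(sense())
cv2.imwrite("pics/a.png",np.vstack([cv2.resize(P[n]["frame"],(400,300)) for n in P])[:,:,::-1]) 
for n in P: save(P[n],n+"0.png")
E
```

```text
scene 436.73921569293964 -0.05361409598151835 [-0.1346 -0.7054  0.9394]
walnut_center [([303.8, 272.7], 0.82), ([274.7, 245.0], 0.52), ([183.9, 192.2], 0.48)]
cup_seat [([198.2, 181.2], 0.82)]
carriage_pin [([183.5, 194.2], 0.92)]
knob_grip [([213.7, 136.1], 0.71)]
holder []
spindle [([215.3, 162.3], 0.52)]
tumbler [([343.4, 325.6], 0.62)]
espresso_cup [([172.5, 162.5], 0.69)]
salt_shaker [([198.0, 178.1], 0.68), ([354.2, 280.0], 0.58)]
top 355.35730835750934 -0.015788797883381903 [ 0.442  -0.0896  1.2853]
walnut_center [([324.0, 214.8], 0.52), ([308.5, 196.1], 0.5)]
cup_seat [([197.4, 197.3], 0.8), ([363.0, 232.0], 0.26)]
carriage_pin []
knob_grip [([188.1, 166.0], 0.66)]
holder [([196.9, 175.4], 0.83)]
spindle [([188.6, 169.4], 0.46)]
tumbler [([361.4, 232.6], 0.76)]
espresso_cup [([150.4, 195.3], 0.87), ([194.9, 194.4], 0.54)]
salt_shaker [([349.3, 189.0], 0.44)]
{'time': 1.0, 'qpos': array([ 1.34  ,  0.1258, -0.0396,  1.4054,  0.    ,  1.5708]), 'joint_vel': array([-0.0022, -0.0002, -0.0009, -0.0006, -0.0013, -0.    ]), 'joint_torque': array([ -0.0008, -43.5716,  35.3094,   0.0013,  -0.    ,   0.    ]), 'position': array([0.1201, 0.5111, 0.2453]), 'ee_rot': array([-0.3617, -3.1207, -0.    ]), 'contact_force': array([ 1.0252, -0.8877, -1.2548]), 'ft_torque': array([-0.0608, -0.0156,  0.017 ]), 'grasp_force': 0.0, 'grip_width': 1.0030895524518804}
```

View pics/scene0.png

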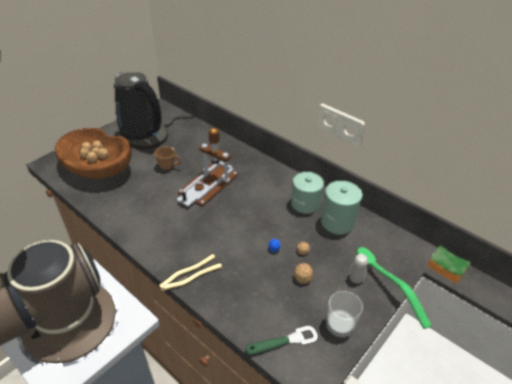

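View pics/top0.png

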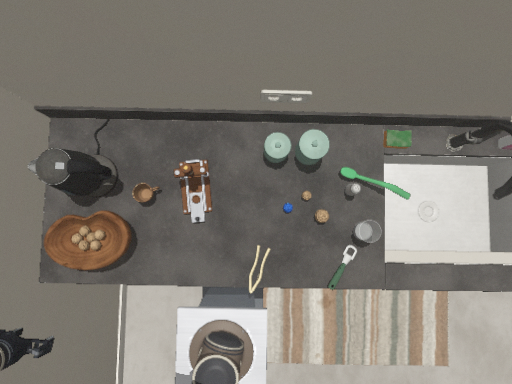

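Both pictures show three walnut-like balls. In the top view they are blue at (288,208), small brown at (307,196) and larger brown at (322,216). In the scene view they are at (275,245), (304,248) and (303,273). The blue one is excluded, so the smaller brown one at top (307,196) is the one meant. The holder is at top (195,190), with its carriage towards the robot. I'll confirm with an enlarged crop.

Run:
```python
from h import *
s=cv2.imread("pics/scene0.png");t=cv2.imread("pics/top0.png")
f=lambda im,x,y,w,h:cv2.resize(im[y:y+h,x:x+w],(400,300),interpolation=cv2.INTER_CUBIC)
cv2.imwrite("pics/crop1.png",np.vstack([np.hstack([f(t,272,180,68,51),f(s,260,225,80,60)]),np.hstack([f(t,150,150,100,75),f(s,160,120,100,75)])]))
```

```text
(no output)
```

View pics/crop1.png

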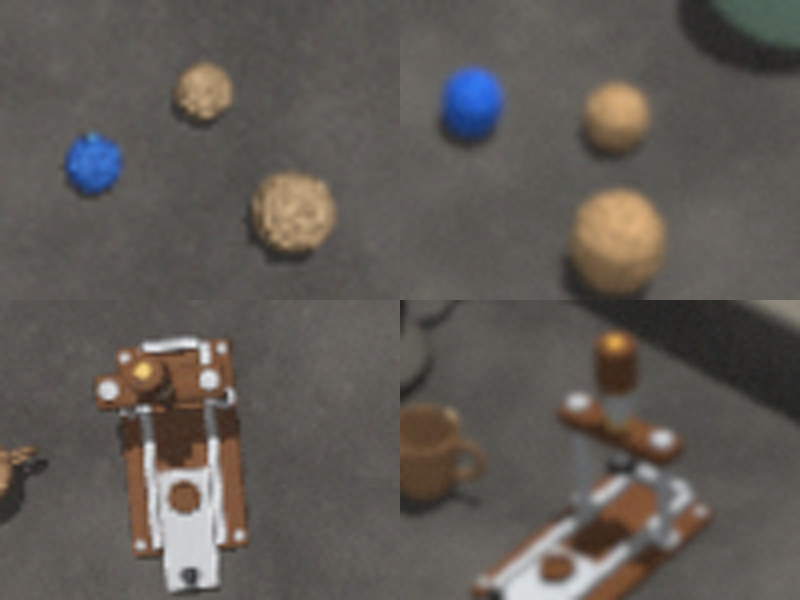

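Run:
```python
from h import *
np.set_printoptions(precision=4,suppress=True)
P={n:snapshot(n) for n in("scene","top")}
def blob(p,c,hsvlo,hsvhi,r=9):
    h=cv2.cvtColor(p["frame"],cv2.COLOR_RGB2HSV); m=cv2.inRange(h,hsvlo,hsvhi); k=np.zeros_like(m); cv2.circle(k,tuple(map(int,c)),r,255,-1); m&=k
    M=cv2.moments(m,True); return (M["m10"]/M["m00"],M["m01"]/M["m00"]),M["m00"]
for nm,a,b in(("small",(304,248),(307,196)),("big",(303,273),(322,216))):
    A,na=blob(P["scene"],a,(3,70,60),(22,255,255),12);B,nb=blob(P["top"],b,(3,70,60),(22,255,255))
    print(nm,A,na,B,nb,tri([ray(P["scene"],A),ray(P["top"],B)]),atz(P["scene"],A,.0175),atz(P["top"],B,.0175))
for t,z in(("cup_seat",.027+.0),("carriage_pin",.039),("knob_grip",.172),("holder",0),("spindle",.0795)):
    for n in P:
        for r in pinpoint(P[n],t)[:2]: print(t,n,np.round(px(r),1),round(r["conf"],2),atz(P[n],px(r),z))
for t,a,b in (("salt",(356,281),(349,189)),):
    print(atz(P["top"],(351,190),.09))
print(atz(P["top"],px(boxes_of(P["top"],"tumbler")[0]),.05))
```

```text
small (302.8951048951049, 247.87412587412587) 143.0 (306.0, 195.07142857142858) 70.0 [ 0.5552 -0.2935  0.0134] [ 0.5519 -0.2952  0.0175] [ 0.555  -0.2931  0.0175]
big (302.96923076923076, 273.0) 325.0 (321.36842105263156, 215.64473684210526) 152.0 [ 0.4821 -0.3479  0.0194] [ 0.4831 -0.3469  0.0175] [ 0.4824 -0.3487  0.0175]
cup_seat scene [199.5 179.3] 0.73 [0.5528 0.1188 0.027 ]
cup_seat top [197.8 195.2] 0.81 [0.5455 0.0931 0.027 ]
carriage_pin scene [184.6 195.9] 0.91 [0.4602 0.0849 0.039 ]
carriage_pin top [198.7 217. ] 0.72 [0.468  0.0856 0.039 ]
knob_grip scene [213.4 135.9] 0.68 [0.6111 0.1044 0.172 ]
knob_grip top [184.  166.4] 0.6 [0.624  0.1187 0.172 ]
holder scene [213.2 180.3] 0.7 [0.6    0.1061 0.    ]
spindle scene [215.2 161.6] 0.79 [0.6058 0.0974 0.0795]
spindle top [188.6 171.8] 0.55 [0.6208 0.1195 0.0795]
[ 0.5691 -0.4343  0.09  ]
[ 0.4353 -0.5066  0.05  ]
```

The crop confirms it: the small brown walnut is at top (306,195) / scene (303,248). It is clearly smaller than the brown one at (321,216), and the other is blue. The cup opening is at top (196,199) and the knob's top at (187,169). Next I'll measure the holder features by hand-picked pixels.

Run:
```python
from h import *
np.set_printoptions(precision=4,suppress=True)
P={n:snapshot(n) for n in("scene","top")}
for n,uv,z,t in(("top",(196.1,199.1),.027,"cup rim"),("scene",(198.8,186.8),.027,"cup"),("top",(197.4,218.4),.045,"pin"),("scene",(181,193.5),.049,"pin"),("top",(186.5,168.3),.190,"knobtop"),("scene",(214,131),.190,"knobtop"),
 ("top",(176.6,172.4),.112,"postL"),("top",(202,169.4),.112,"postR"),("top",(185,212),.012,"baseNL"),("top",(209.7,209),.012,"baseNR"),("top",(181,164),.012,"FL?"),("top",(205.5,161.5),.012,"FR?")):
    print(t,n,atz(P[n],uv,z))
cv2.imwrite("pics/h2.png",np.hstack([cv2.resize(P["top"]["frame"][155:230,170:220],(400,600),interpolation=cv2.INTER_CUBIC),cv2.resize(P["scene"]["frame"][125:215,175:235],(400,600),interpolation=cv2.INTER_CUBIC)])[:,:,::-1])
```

```text
cup rim top [0.5315 0.0986 0.027 ]
cup scene [0.5264 0.0939 0.027 ]
pin top [0.463  0.0891 0.045 ]
pin scene [0.4535 0.0922 0.049 ]
knobtop top [0.6152 0.1073 0.19  ]
knobtop scene [0.6128 0.1023 0.19  ]
postL top [0.6131 0.1538 0.112 ]
postR top [0.625  0.0696 0.112 ]
baseNL top [0.4854 0.139  0.012 ]
baseNR top [0.498 0.051 0.012]
FL? top [0.6587 0.1598 0.012 ]
FR? top [0.6698 0.0715 0.012 ]
```

View pics/h2.png

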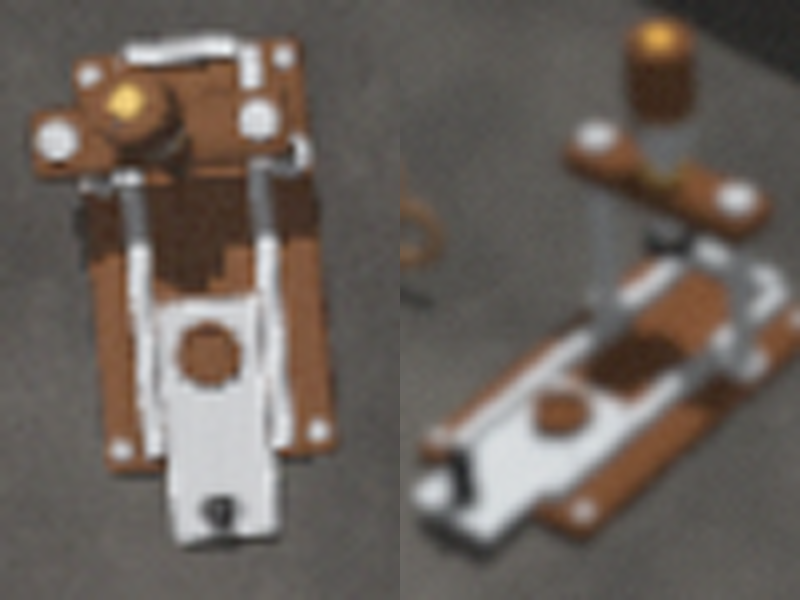

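```bash
python3 -m jog '[[[0.02,-0.04,0,0,0,0,-1],[0.02,-0.04,0,0,0,0,-1],[0.02,-0.04,0,0,0,0,-1],[0.02,-0.04,0,0,0,0,-1],[0.02,-0.04,0,0,0,0,-1],[0.02,-0.04,0,0,0,0,-1],[0.02,-0.04,0,0,0,0,-1],[0.02,-0.04,0,0,0,0,-1],[0.02,-0.04,0,0,0,0,-1],[0.02,-0.04,0,0,0,0,-1]]]'
python3 -m jog '[[[0.023,-0.04,0,0,0,0,-1],[0.023,-0.04,0,0,0,0,-1],[0.023,-0.04,0,0,0,0,-1],[0.023,-0.04,0,0,0,0,-1],[0.023,-0.04,0,0,0,0,-1],[0.023,-0.04,0,0,0,0,-1],[0.023,-0.04,0,0,0,0,-1],[0.023,-0.04,0,0,0,0,-1],[0.023,-0.04,0,0,0,0,-1],[0.023,-0.04,0,0,0,0,-1]]]'
python3 -c "
from cell import sense;s=sense();print(s['qpos'],s['ee_rot'],s['position'])"
```

```text
time: 2.58
position: [0.2803, 0.1895, 0.2456]
ee_rot: [0.361, 3.12, 0.001]
contact_force: [1.3, 0.1, -0.2]
grip_width: 1.001
grasp_force: 0.0
time: 3.42
position: [0.4646, -0.1309, 0.2454]
ee_rot: [0.363, 3.12, 0.0]
contact_force: [0.2, 0.3, -0.3]
grip_width: 1.003
grasp_force: 0.0
[-2.74773274e-01  4.54486987e-02 -1.27655372e-01  1.39716768e+00
  1.44375922e-04 -4.33084553e-02] [3.6271048e-01 3.1200397e+00 9.3409286e-05] [ 0.46463371 -0.13093981  0.2454111 ]
```

```bash
python3 -m jog '[[[0.0187,-0.0339,-0.03,0,0,0,-1],[0.0187,-0.0339,-0.03,0,0,0,-1],[0.0187,-0.0339,-0.03,0,0,0,-1],[0.0187,-0.0339,-0.03,0,0,0,-1],[0.0187,-0.0339,-0.03,0,0,0,-1],[0.0187,-0.0339,-0.03,0,0,0,-1],[0,0,-0.035,0,0,0,-1],[0,0,-0.035,0,0,0,-1],[0,0,0,0,0,0,-1]]]'
python3 - <<'E'
from h import *
p=snapshot("scene")
cv2.imwrite("pics/g1.png",cv2.resize(p["frame"][190:290,240:370],(780,600),interpolation=cv2.INTER_CUBIC)[:,:,::-1])
E
```

```text
time: 4.17
position: [0.5506, -0.2905, 0.0388]
ee_rot: [-0.362, -3.111, -0.006]
contact_force: [-1.5, 0.4, -0.3]
grip_width: 0.998
grasp_force: 0.0
```

View pics/g1.png

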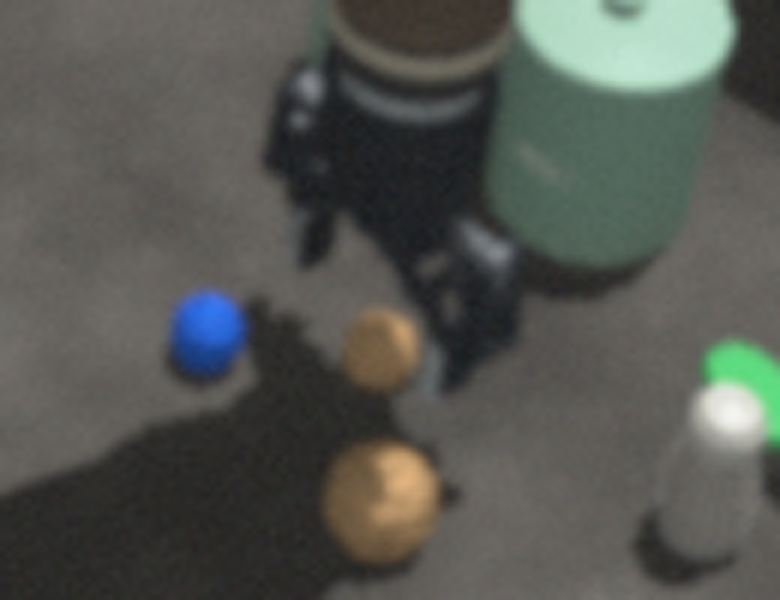

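The picture shows the fingers straddling the small walnut, with tips at crop (310,240) and (440,375) and the nut at (380,350). The blue nut and the big nut are both clear of the fingers. I'll lower and close.

```bash
python3 -m jog '[[[0.004,-0.003,-0.0135,0,0,0,-1],[0,0,-0.0135,0,0,0,-1],[0,0,0,0,0,0,-1]]]'; python3 -m jog '[[[0,0,0,0,0,0,0.2],[0,0,0,0,0,0,0.5],[0,0,0,0,0,0,1],[0,0,0,0,0,0,1],[0,0,0,0,0,0,1]]]'
```

```text
time: 4.47
position: [0.5571, -0.2938, 0.0231]
ee_rot: [-0.361, -3.121, -0.0]
contact_force: [0.2, 0.4, -0.4]
grip_width: 0.998
grasp_force: 0.0
time: 4.88
position: [0.5577, -0.2943, 0.0249]
ee_rot: [0.361, 3.119, -0.001]
contact_force: [-0.8, 1.9, 2.3]
grip_width: 0.365
grasp_force: 59.2
```

```bash
python3 -m jog '[[[0,0,0.02,0,0,0,1],[0,0,0.04,0,0,0,1],[0,0,0.04,0,0,0,1],[0,0,0.04,0,0,0,1],[0,0,0,0,0,0,1]]]'
python3 - <<'E'
from h import *
p=snapshot("scene"); s=sense(); print(s["position"],s["grip_width"],s["grasp_force"],s["contact_force"])
T=np.linalg.inv(np.array(p["world_from_camera"]))
def proj(w):
    c=T@np.append(w,1); x=c[:2]/c[2]; x=x*(1+p["k1"]*(x@x)); return np.array([x[0]*p["fx"]+p["cx"],x[1]*p["fy"]+p["cy"]])
q=proj(s["position"]); print(q, proj(s["position"]-[0,0,.014])); x,y=map(int,q)
print("crop origin",x-40,y-30)
cv2.imwrite("pics/g2.png",cv2.resize(p["frame"][y-30:y+30,x-40:x+40],(800,600),interpolation=cv2.INTER_CUBIC)[:,:,::-1])
E
```

```text
time: 5.3
position: [0.5598, -0.2955, 0.1434]
ee_rot: [0.361, 3.111, -0.006]
contact_force: [1.3, -0.8, 1.4]
grip_width: 0.363
grasp_force: 59.4
[ 0.55908904 -0.29514665  0.14040104] 0.36658160018573377 59.44072182755917 [ 0.24610908 -0.38694803 -0.85260744]
[308.82626277 215.16510251] [308.2962883 218.9569995]
crop origin 268 185
```

View pics/g2.png

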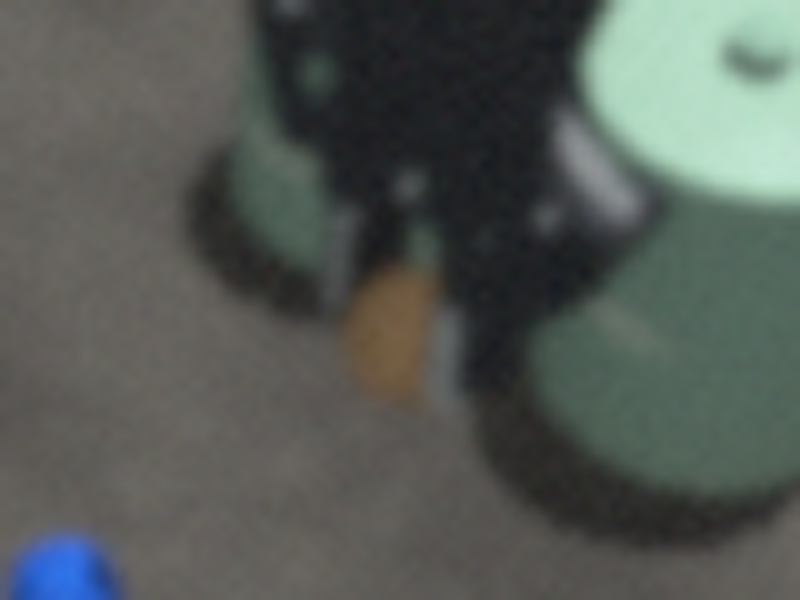

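The walnut hangs between the pads with its centre at crop (395,335), about 8–10 mm below the TCP, and it looks firm. I'll carry it to above the cup, turning the tool so the fingers close along the holder's x.

```bash
python3 -m jog '[[[-0.002,0.025,0,0,0,1,1],[-0.002,0.025,0,0,0,1,1],[-0.002,0.025,0,0,0,1,1],[-0.002,0.025,0,0,0,1,1],[-0.002,0.025,0,0,0,1,1],[-0.002,0.025,0,0,0,1,1],[-0.002,0.025,0,0,0,1,1],[-0.002,0.025,0,0,0,1,1],[-0.002,0.025,0,0,0,1,1],[-0.002,0.025,0,0,0,1,1]]]' | sed -n 1,3p
python3 -m jog '[[[-0.002,0.025,0,0,0,1,1],[-0.002,0.025,0,0,0,1,1],[-0.002,0.025,0,0,0,1,1],[-0.002,0.025,0,0,0,1,1],[-0.002,0.025,0,0,0,1,1],[-0.002,0.025,0,0,0,1,1],[-0.002,0.025,0,0,0,1,1],[-0.002,0.025,0,0,0,1,1],[-0.002,0.025,0,0,0,1,1],[-0.002,0.02,0,0,0,0.4,1]]]'
python3 -c "
from cell import sense;import numpy as np;from scipy.spatial.transform import Rotation as R
s=sense();print(s['qpos'],np.degrees(np.arctan2(*R.from_rotvec(s['ee_rot']).as_matrix()[[1,0],1])),s['position'])"
```

```text
time: 6.18
position: [0.5403, -0.093, 0.1347]
ee_rot: [1.185, -2.908, -0.001]
time: 7.02
position: [0.5243, 0.1032, 0.1347]
ee_rot: [2.374, -2.056, -0.001]
contact_force: [0.2, -0.1, -0.3]
grip_width: 0.366
grasp_force: 59.5
[ 1.94203949e-01  1.67036265e-01 -2.34599312e-01  1.17039772e+00
  2.35926261e-04 -1.52013595e+00] -171.7755611417382 [0.52433041 0.10319448 0.13470428]
```

```bash
python3 -m jog '[[[0.006,-0.004,-0.025,0,0,0,1],[0,0,-0.025,0,0,0,1],[0,0,-0.025,0,0,0,1],[0,0,0,0,0,0,1],[0,0,0,0,0,0,1]]]' | sed -n 1,2p
python3 - <<'E'
from h import *
p=snapshot("scene"); s=sense(); print(s["position"])
T=np.linalg.inv(np.array(p["world_from_camera"]))
def proj(w):
    c=T@np.append(w,1); x=c[:2]/c[2]; x=x*(1+p["k1"]*(x@x)); return np.array([x[0]*p["fx"]+p["cx"],x[1]*p["fy"]+p["cy"]])
q=proj(s["position"]); f=lambda w:((proj(w)-[160,150])*10).round(0)
print(f(s["position"]),f(s["position"]-[0,0,.008]),f([.529,.097,.027]))
cv2.imwrite("pics/g3.png",cv2.resize(p["frame"][150:210,160:240],(800,600),interpolation=cv2.INTER_CUBIC)[:,:,::-1])
E
```

```text
time: 7.43
position: [0.5284, 0.0985, 0.0743]
[0.52948722 0.09866388 0.07563477]
[373. 238.] [375. 258.] [387. 360.]
```

View pics/g3.png

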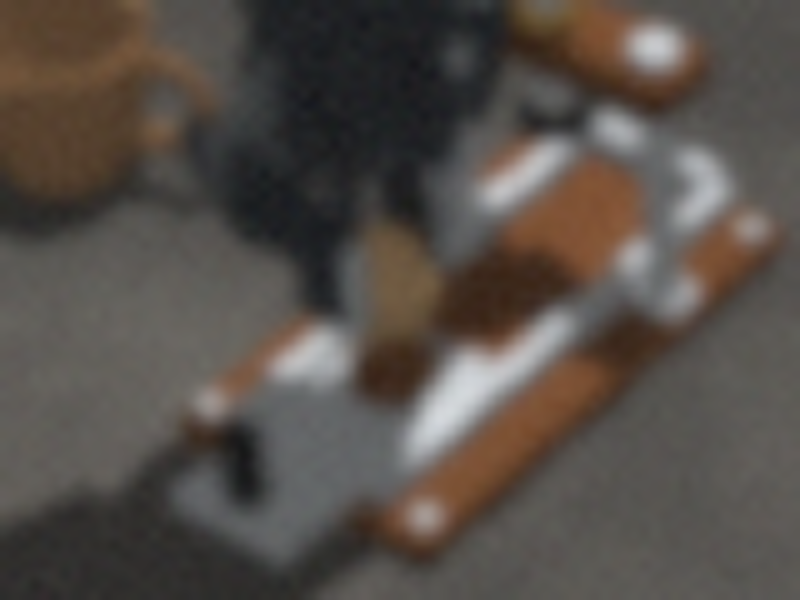

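Run:
```python
from h import *
p=snapshot("scene"); s=sense(); print(s["position"],s["qpos"])
print("nut",[atz(p,(160+40.3,150+28.),s["position"][2]-d) for d in (.006,.008,.012)])
print("cup",atz(p,(199,186.8),.027),atz(p,(160+39.3,150+36.8),.027))
print("ytcp",atz(p,(160+37.3,150+23.8),s["position"][2]))
```

```text
[0.53015834 0.09873487 0.07646178] [ 1.84120851e-01  2.05856874e-01 -3.19713700e-01  1.04459611e+00
  1.20771338e-05 -1.52495752e+00]
nut [array([0.52590967, 0.08211125, 0.07046178]), array([0.52742979, 0.08392384, 0.06846178]), array([0.53047003, 0.087549  , 0.06446178])]
cup [0.52687011 0.093472   0.027     ] [0.52750425 0.09277407 0.027     ]
ytcp [0.52883614 0.09800019 0.07646178]
```

Run:
```python
from h import *
p=snapshot("scene"); s=sense(); print(s["position"])
f=p["frame"].astype(int)
for d in (.0075,.010,.012):
  for uv in((198.5,178),(199.2,178)): print(d,uv,atz(p,uv,s["position"][2]-d)-atz(p,(199,186.8),.027))
h=cv2.cvtColor(p["frame"],cv2.COLOR_RGB2HSV)
for r in range(168,194): print(r,' '.join("%3d/%3d/%3d"%tuple(h[r,c]) for c in range(192,208)))
```

```text
[0.53054797 0.09878582 0.07687576]
0.0075 (198.5, 178) [-0.00384614 -0.00629189  0.04237576]
0.0075 (199.2, 178) [-0.0024029  -0.00788039  0.04237576]
0.01 (198.5, 178) [-0.00195665 -0.00401443  0.03987576]
0.01 (199.2, 178) [-0.00050927 -0.00560749  0.03987576]
0.012 (198.5, 178) [-0.00044506 -0.00219246  0.03787576]
0.012 (199.2, 178) [ 0.00100564 -0.00378917  0.03787576]
168  90/ 10/ 52 150/  6/ 46 130/ 19/ 40  75/ 11/ 45  15/ 10/ 50 105/  9/ 56  30/  5/ 51 135/ 27/ 38  90/ 24/ 32 120/  8/ 33  90/ 18/ 43 110/ 12/ 66 105/ 18/ 83 105/ 11/ 93   0/  5/107   5/ 12/127
169  90/  6/ 46  75/ 13/ 38  98/ 28/ 37  40/ 18/ 43 150/  5/ 54  30/ 12/ 62   0/  5/ 54 158/ 27/ 38  60/  8/ 32 130/ 21/ 36  90/ 18/ 42 120/  9/ 60 113/ 13/ 77  90/ 11/ 90 100/  7/108 165/  4/129
170 114/ 32/ 40 100/ 21/ 37  95/ 40/ 38 120/ 12/ 43  18/ 22/ 59  21/ 26/ 69  17/ 29/ 61  21/ 38/ 47   0/ 28/ 37 165/ 17/ 30 120/  7/ 39 113/ 17/ 59 103/ 22/ 80  90/ 11/ 92  96/ 12/108 113/  8/127
171 105/ 30/ 34  95/ 45/ 34 110/ 21/ 36  10/ 17/ 44  18/ 48/ 64  14/ 56/ 78  11/ 63/ 81  16/ 79/ 71  15/ 79/ 58  16/ 64/ 52  23/ 22/ 46
[... 3672 characters left out ...]
/ 77   7/ 43/ 77  13/ 28/ 82  15/  5/113  90/  3/160 105/  8/198  99/  8/212 103/  8/216 110/ 11/211 113/  5/188
191  98/ 10/105  80/  7/103 113/ 10/102 105/ 10/ 99 150/  3/ 94  30/  3/ 90   0/  3/ 87  15/  6/ 90   0/  8/100  90/  2/132 102/  7/180 101/ 10/210 101/  9/217 103/  9/210 103/  9/190 102/  8/157
192 102/ 13/101 105/  5/102 120/  8/102 105/ 10/101 120/  3/ 99 110/  8/ 97 110/  8/ 99 110/  8/102  90/  7/115 108/  8/157 109/ 10/197  99/  8/213 103/  9/209 103/  9/189 110/  5/156   7/ 18/128
193 102/ 13/102 120/  3/102  98/ 10/102 105/ 10/103 110/  8/102 100/  8/ 99  96/ 13/102 108/ 12/107 110/ 12/133  95/  9/169 105/  8/196 103/ 11/201 108/  7/183  60/  2/152   9/ 20/126  10/ 67/115
```

Measured from the pixel values, the nut centre is at scene (198.2,176.8) and the cup at (199,186.8). That puts the nut above the cup within about 1.5 mm, so I'll lower it.

```bash
python3 -m jog '[[[0,0.0015,-0.012,0,0,0,1],[0,0,-0.012,0,0,0,1],[0,0,-0.008,0,0,0,1],[0,0,0,0,0,0,1],[0,0,0,0,0,0,1]]]'
```

```text
time: 8.0
position: [0.5314, 0.1005, 0.0511]
ee_rot: [-2.367, 2.06, -0.003]
contact_force: [0.9, 1.7, 6.6]
grip_width: 0.362
grasp_force: 60.3
```

```bash
python3 -m jog '[[[0,0,0,0,0,0,1],[0,0,0,0,0,0,1]]]'|sed -n 1,4p;  python3 -m jog '[[[0,0,-0.0013,0,0,0,1],[0,0,0,0,0,0,1],[0,0,0,0,0,0,1]]]'|sed -n 1,4p
```

```text
time: 8.17
position: [0.5314, 0.1005, 0.0511]
ee_rot: [-2.367, 2.06, -0.003]
contact_force: [0.8, 1.8, 7.6]
time: 8.42
position: [0.5317, 0.1006, 0.0509]
ee_rot: [-2.367, 2.06, -0.004]
contact_force: [0.8, 1.7, 12.6]
```

```bash
python3 -m jog '[[[0,0.0025,0.0008,0,0,0,1],[0,0,0,0,0,0,1],[0,0,0,0,0,0,1]]]'|sed -n 2,4p;  python3 -m jog '[[[0,0,0,0,0,0,0.15],[0,0,0,0,0,0,0.0],[0,0,0,0,0,0,-0.1],[0,0,0,0,0,0,-0.1]]]'
python3 - <<'E'
from h import *
p=snapshot("scene")
cv2.imwrite("pics/g4.png",cv2.resize(p["frame"][150:210,160:240],(800,600),interpolation=cv2.INTER_CUBIC)[:,:,::-1])
E
```

```text
position: [0.5314, 0.1021, 0.0509]
ee_rot: [-2.368, 2.061, -0.004]
contact_force: [1.2, -0.3, 9.2]
time: 9.0
position: [0.5293, 0.1019, 0.049]
ee_rot: [2.369, -2.062, -0.001]
contact_force: [0.0, -1.1, -1.5]
grip_width: 0.549
grasp_force: 0.0
```

View pics/g4.png

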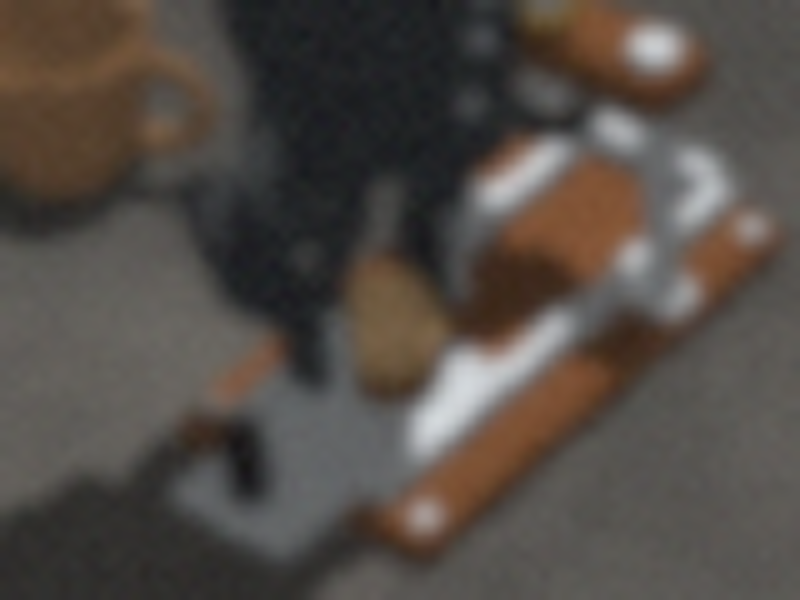

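The nut stands in the cup at crop (398,325), where a seated nut should appear (about (387,334)). I'll lift straight up and go behind the pin with the fingers shut.

```bash
python3 -m jog '[[[0,0,0.012,0,0,0,-0.1],[0,0,0.03,0,0,0,-0.1],[0,0,0.03,0,0,0,-0.1],[0,0,0.015,0,0,0,-0.1],[0,0,0,0,0,0,-0.1]]]'|sed -n 1,4p;  python3 -m jog '[[[-0.029,-0.0047,0,0,0,0,1],[-0.029,-0.0047,0,0,0,0,1],[-0.029,-0.0047,0,0,0,0,1],[-0.029,-0.0047,0,0,0,0,1],[-0.029,-0.0047,0,0,0,0,1],[0,0,-0.02,0,0,0,1],[0,0,-0.02,0,0,0,1],[0,0,0,0,0,0,1]]]'
python3 - <<'E'
from h import *
p=snapshot("scene");q=snapshot("top")
for t in("walnut_center","cup_seat","carriage_pin"):
  for a in(p,q): print(t,[(np.round(px(r),1).tolist(),round(r["conf"],2),atz(a,px(r),.0406).round(4)) for r in pinpoint(a,t)[:5]])
f=lambda a,x,y:cv2.resize(a["frame"][y:y+60,x:x+40],(400,600),interpolation=cv2.INTER_CUBIC)
cv2.imwrite("pics/g5.png",np.hstack([f(p,175,150),f(q,180,175)])[:,:,::-1])
E
```

```text
time: 9.47
position: [0.5317, 0.1023, 0.1231]
ee_rot: [-2.366, 2.06, -0.005]
contact_force: [0.9, 0.5, 1.1]
time: 10.13
position: [0.4115, 0.0827, 0.0845]
ee_rot: [2.367, -2.06, -0.004]
contact_force: [-0.5, -0.0, -0.7]
grip_width: -0.002
grasp_force: 0.0
walnut_center [([304.0, 272.7], 0.7, array([ 0.4701, -0.3574,  0.0406])), ([272.2, 244.7], 0.64, array([ 0.488 , -0.2368,  0.0406])), ([197.3, 184.2], 0.53, array([0.5219, 0.0943, 0.0406]))]
walnut_center [([286.3, 207.5], 0.51, array([ 0.5077, -0.2205,  0.0406])), ([197.4, 196.7], 0.44, array([0.5391, 0.0924, 0.0406])), ([323.4, 215.7], 0.43, array([ 0.4817, -0.351 ,  0.0406]))]
cup_seat [([197.3, 178.9], 0.76, array([0.5393, 0.1129, 0.0406])), ([196.6, 183.5], 0.2, array([0.5226, 0.0984, 0.0406]))]
cup_seat [([198.4, 197.1], 0.84, array([0.5377, 0.0887, 0.0406])), ([188.6, 163.9], 0.28, array([0.6548, 0.1273, 0.0406])), ([146.6, 194.3], 0.21, array([0.5437, 0.271 , 0.0406]))]
carriage_pin [([183.1, 193.4], 0.58, array([0.4637, 0.0954, 0.0406]))]
carriage_pin [([198.0, 218.7], 0.62, array([0.4621, 0.0877, 0.0406]))]
```

View pics/g5.png

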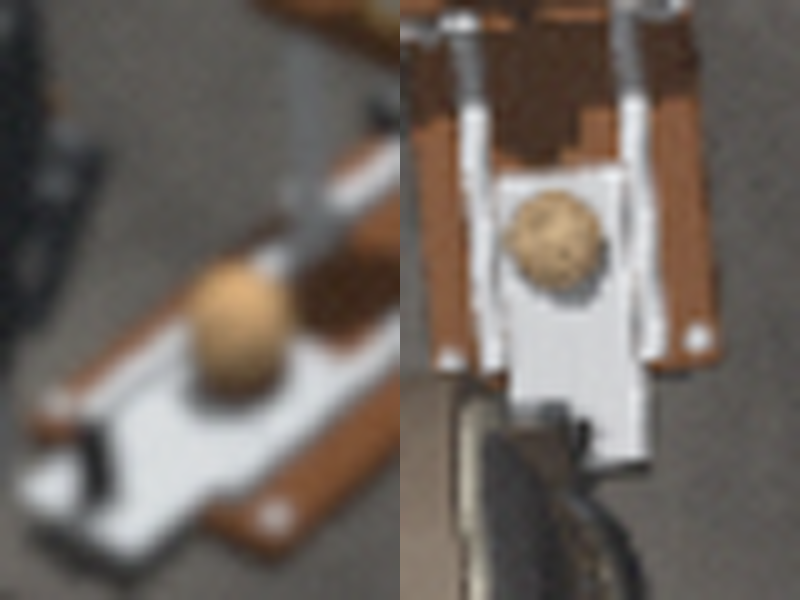

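The nut sits centred on the cup in both views: left crop (240,330), right crop (555,240). I'll lower behind the pin and push.

```bash
python3 -m jog '[[[0,0,-0.0265,0,0,0,1],[0,0,-0.0265,0,0,0,1],[0.01,0.0014,0,0,0,0,1],[0.01,0.0014,0,0,0,0,1],[0.008,0.0011,0,0,0,0,1],[0.006,0.0008,0,0,0,0,1],[0.006,0.0008,0,0,0,0,1],[0.006,0.0008,0,0,0,0,1]]]';  python3 -m jog '[[[0.008,0.0011,0,0,0,0,1],[0.008,0.0011,0,0,0,0,1],[0.01,0.0014,0,0,0,0,1],[0.01,0.0014,0,0,0,0,1],[0.01,0.0014,0,0,0,0,1],[0.01,0.0014,0,0,0,0,1],[0.01,0.0014,0,0,0,0,1]]]'
```

```text
time: 11.2
position: [0.4515, 0.0883, 0.0456]
ee_rot: [-2.369, 2.062, -0.0]
contact_force: [-0.6, 0.1, 0.6]
grip_width: 0.0
grasp_force: 0.7
time: 11.78
position: [0.5043, 0.0956, 0.0448]
ee_rot: [2.369, -2.062, 0.0]
contact_force: [-1.6, -2.4, 0.8]
grip_width: 0.001
grasp_force: 0.8
```

```bash
python3 -m jog '[[[0.007,0.001,0,0,0,0,1],[0.006,0.0008,0,0,0,0,1],[0.005,0.0007,0,0,0,0,1],[0.004,0.0006,0,0,0,0,1]]]'|sed -n 2,4p;  python3 -m jog '[[[0.003,0.0004,0,0,0,0,1],[0.003,0.0004,0,0,0,0,1],[0.003,0.0004,0,0,0,0,1]]]'|sed -n 2,4p
```

```text
position: [0.5214, 0.0981, 0.0447]
ee_rot: [2.37, -2.062, -0.0]
contact_force: [-0.9, -0.1, 0.4]
position: [0.5282, 0.099, 0.0448]
ee_rot: [2.37, -2.062, -0.0]
contact_force: [-0.9, -0.2, -0.4]
```

```bash
python3 -m jog '[[[0.003,0.0004,0,0,0,0,1],[0.003,0.0004,0,0,0,0,1],[0.003,0.0004,0,0,0,0,1]]]'|sed -n 2,4p;  python3 -m jog '[[[0.002,0.0003,0,0,0,0,1],[0.002,0.0003,0,0,0,0,1],[0,0,0,0,0,0,1]]]'|sed -n 2,4p
```

```text
position: [0.5316, 0.0994, 0.0444]
ee_rot: [2.366, -2.059, -0.008]
contact_force: [-20.2, -4.1, 14.6]
position: [0.5317, 0.0994, 0.0443]
ee_rot: [2.363, -2.056, -0.013]
contact_force: [-25.7, -4.4, 19.1]
```

```bash
python3 -m jog '[[[-0.02,-0.0028,0,0,0,0,1],[-0.02,-0.0028,0,0,0,0,1],[0,0,0.05,0,0,0,0],[0,0,0.05,0,0,0,-1],[0,0,0.05,0,0,0,-1],[0,0,0.05,0,0,0,-1],[0,0,0.05,0,0,0,-1],[0,0,0,0,0,0,-1]]]'
python3 - <<'E'
from h import *
p=snapshot("scene");q=snapshot("top")
print("knob cap top",atz(q,(185.9,167.9),.19))
f=lambda a,x,y:cv2.resize(a["frame"][y:y+60,x:x+40],(400,600),interpolation=cv2.INTER_CUBIC)
cv2.imwrite("pics/g6.png",np.hstack([f(p,195,120),f(q,170,155)])[:,:,::-1])
for n,t,z in((p,"knob_grip",.172),(q,"knob_grip",.172),(p,"cup_seat",.0406),(q,"spindle",.0795),(p,"walnut_center",.0406)): print(t,[(np.round(px(r),1).tolist(),round(r["conf"],2),atz(n,px(r),z).round(4)) for r in pinpoint(n,t)[:3]])
E
```

```text
time: 13.53
position: [0.5097, 0.0967, 0.2538]
ee_rot: [-2.362, 2.055, -0.013]
contact_force: [-0.9, 1.0, -0.1]
grip_width: 0.847
grasp_force: 0.0
knob cap top [0.61646143 0.10925309 0.19      ]
knob_grip [([214.5, 136.3], 0.47, array([0.6119, 0.1005, 0.172 ]))]
knob_grip [([185.4, 163.5], 0.6, array([0.6333, 0.1146, 0.172 ])), ([191.8, 173.8], 0.26, array([0.6009, 0.0932, 0.172 ]))]
cup_seat [([343.5, 324.6], 0.28, array([ 0.4114, -0.5151,  0.0406]))]
spindle [([200.4, 178.3], 0.49, array([0.5993, 0.0785, 0.0795])), ([191.0, 170.5], 0.41, array([0.6255, 0.1116, 0.0795]))]
walnut_center [([211.2, 171.1], 0.62, array([0.5958, 0.1081, 0.0406])), ([302.0, 273.7], 0.53, array([ 0.4641, -0.3554,  0.0406])), ([272.2, 243.1], 0.47, array([ 0.4923, -0.2333,  0.0406]))]
```

View pics/g6.png

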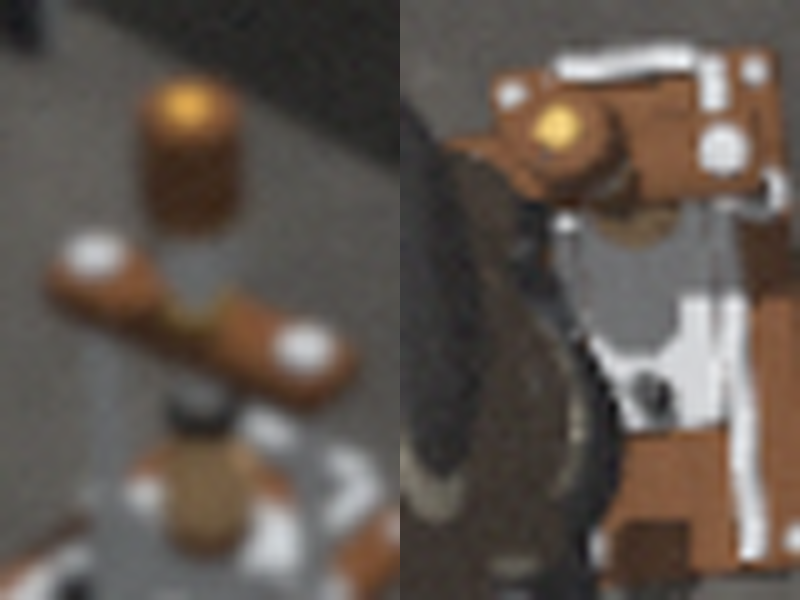

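The carriage is home: the nut, at left crop (210,490), is under the black foot at (205,405). The knob's cap is at right crop (558,128), which gives (0.617, 0.109). I'll go over the knob and down.

```bash
python3 -m jog '[[[0.0337,0.004,0,0,0,0,-1],[0.0337,0.004,0,0,0,0,-1],[0.0337,0.004,0,0,0,0,-1],[0.0337,0.004,0,0,0,0,-1],[0,0,0,0,0,0,-1],[0,0,0,0,0,0,-1]]]'|sed -n 1,5p; python3 -m jog '[[[0,0,-0.027,0,0,0,-1],[0,0,-0.027,0,0,0,-1],[0,0,-0.027,0,0,0,-1],[0,0,-0.02,0,0,0,-1],[0,0,0,0,0,0,-1],[0,0,0,0,0,0,-1]]]'
python3 -c "
from cell import sense;s=sense();print(s['qpos'],s['ft_torque'])"
```

```text
time: 14.38
position: [0.6148, 0.1087, 0.2424]
ee_rot: [2.367, -2.061, -0.004]
contact_force: [-0.8, 0.4, -0.7]
grip_width: 1.003
time: 14.88
position: [0.6129, 0.1085, 0.1637]
ee_rot: [2.368, -2.061, -0.002]
contact_force: [-0.1, 0.1, 1.0]
grip_width: 0.999
grasp_force: 0.0
[ 1.75240835e-01  3.22445911e-01  2.92068985e-02  1.27997448e+00
 -1.12301066e-05 -1.53401551e+00] [ 0.02002189 -0.03405586  0.03127019]
```

```bash
python3 -m jog '[[[0.005,0.0012,0.003,0,0,0,-1],[0,0,0,0,0,0,-1],[0,0,0,0,0,0,-1]]]'|sed -n 2,4p; python3 -m jog '[[[0,0,0,0,0,0,0],[0,0,0,0,0,0,0.2],[0,0,0,0,0,0,1],[0,0,0,0,0,0,1],[0,0,0,0,0,0,1],[0,0,0,0,0,0,1]]]'
python3 -c "
from cell import sense;s=sense();print(s['qpos'],s['ft_torque'])"
```

```text
position: [0.6194, 0.1099, 0.1683]
ee_rot: [-2.368, 2.061, -0.003]
contact_force: [0.8, -0.0, 0.3]
time: 15.63
position: [0.6199, 0.1099, 0.1672]
ee_rot: [-2.368, 2.061, -0.003]
contact_force: [4.2, -0.5, 0.2]
grip_width: 0.354
grasp_force: 60.0
[ 1.75518922e-01  3.30745541e-01  4.83722722e-02  1.28521898e+00
 -1.41732966e-04 -1.53367185e+00] [ 0.16311207 -0.97815359 -0.02566884]
```

```bash
cat > s.py <<'E'
from cell import sense
import numpy as np
from scipy.spatial.transform import Rotation as R
s=sense();y=np.arctan2(*R.from_rotvec(s['ee_rot']).as_matrix()[[1,0],1])
print("t%.2f pos"%s['time'],s['position'].round(4),"yaw %.3f q6 %.3f"%(y,s['qpos'][5]),"F",s['contact_force'].round(1),"T",s['ft_torque'].round(3),"g %.2f"%s['grasp_force'])
E
python3 -m jog '[[[0.001,0,0,0,0,0,1],[0,0,0,0,0,0,1]]]' >/dev/null; python3 s.py
python3 -m jog '[[[0,0,-0.0005,0,0,-1,1],[0,0,-0.0005,0,0,-1,1],[0,0,-0.0005,0,0,-1,1],[0,0,-0.0005,0,0,-1,1]]]'>/dev/null; python3 s.py
python3 -m jog '[[[0,0,0,0,0,0,1]]]' >/dev/null; python3 s.py
```

```text
t15.80 pos [0.62   0.1099 0.1672] yaw -3.003 q6 -1.534 F [2.8 0.7 3.1] T [ 0.207 -0.784 -0.01 ] g 60.36
t16.13 pos [0.619  0.11   0.1655] yaw 2.875 q6 -1.129 F [0.2 1.1 5.3] T [0.352 0.119 0.015] g 60.59
t16.22 pos [0.619  0.11   0.1655] yaw 2.876 q6 -1.130 F [0.4 0.9 5.3] T [ 0.306 -0.004 -0.105] g 60.68
```

```bash
python3 -m jog '[[[0,0,-0.0004,0,0,-1,1],[0,0,-0.0004,0,0,-1,1],[0,0,-0.0005,0,0,-1,1],[0,0,-0.0005,0,0,-1,1]]]'>/dev/null; python3 s.py
python3 -m jog '[[[0,0,0,0,0,0,1]]]' >/dev/null; python3 s.py
python3 -m jog '[[[0,0,-0.0004,0,0,-1,1],[0,0,-0.0004,0,0,-1,1]]]'>/dev/null; python3 s.py
python3 -m jog '[[[0,0,-0.0005,0,0,-1,1],[0,0,-0.0005,0,0,-1,1]]]'>/dev/null; python3 s.py
python3 -m jog '[[[0,0,0,0,0,0,1]]]' >/dev/null; python3 s.py
```

```text
t16.55 pos [0.6182 0.1105 0.1639] yaw 2.476 q6 -0.729 F [-2.4  3.6  5.9] T [0.814 0.699 0.038] g 60.72
t16.63 pos [0.6182 0.1106 0.1639] yaw 2.476 q6 -0.730 F [-1.7  3.   4.8] T [ 0.689  0.542 -0.041] g 60.73
t16.80 pos [0.6179 0.1109 0.1631] yaw 2.276 q6 -0.529 F [-2.8  4.8  5.1] T [1.138 0.721 0.078] g 60.65
t16.97 pos [0.6177 0.1114 0.1623] yaw 2.076 q6 -0.329 F [-4.4  6.1  5.1] T [1.471 0.919 0.044] g 60.71
t17.05 pos [0.6177 0.1114 0.1623] yaw 2.077 q6 -0.330 F [-4.2  4.4  4.7] T [ 1.378  0.868 -0.031] g 60.67
```

```bash
python3 -m jog '[[[-0.001,0.001,0,0,0,-1,1]]]'>/dev/null; python3 s.py
python3 -m jog '[[[0,0,0,0,0,-1,1]]]'>/dev/null; python3 s.py
python3 -m jog '[[[-0.0005,0.0005,-0.0005,0,0,-1,1]]]'>/dev/null; python3 s.py
python3 -m jog '[[[0,0,-0.0005,0,0,-1,1]]]' >/dev/null; python3 s.py
```

```text
t17.13 pos [0.6172 0.1118 0.162 ] yaw 1.980 q6 -0.232 F [0.3 3.8 0.1] T [ 0.925 -0.084  0.032] g 60.22
t17.22 pos [0.6172 0.112  0.1616] yaw 1.877 q6 -0.128 F [-0.6  5.6 -1. ] T [1.422 0.118 0.078] g 60.23
t17.30 pos [0.6171 0.1124 0.1612] yaw 1.776 q6 -0.027 F [-0.   4.3  0.6] T [ 1.19  -0.166  0.05 ] g 60.23
t17.38 pos [0.6171 0.1126 0.1608] yaw 1.676 q6 0.073 F [-0.4  6.5 -0.1] T [ 1.592 -0.056  0.129] g 60.25
```

```bash
sed -i 's/round(4),"yaw/round(5),"yaw/' s.py
python3 -m jog '[[[0,0.001,-0.0005,0,0,-1,1]]]'>/dev/null; python3 s.py
python3 -m jog '[[[0,0.0005,-0.0005,0,0,-1,1]]]'>/dev/null; python3 s.py
```

```text
t17.47 pos [0.61714 0.11312 0.1604 ] yaw 1.576 q6 0.174 F [-0.   4.2  1.2] T [ 0.968 -0.07   0.046] g 60.21
t17.55 pos [0.61721 0.11343 0.16002] yaw 1.476 q6 0.275 F [1.3 3.9 1.4] T [ 1.097 -0.151  0.094] g 60.23
```

```bash
python3 -m jog '[[[0,0.0005,-0.0005,0,0,-1,1]]]'>/dev/null; python3 s.py
python3 -m jog '[[[0,0,-0.0005,0,0,-1,1]]]'>/dev/null; python3 s.py
```

```text
t17.63 pos [0.61725 0.11375 0.15963] yaw 1.376 q6 0.376 F [0.3 3.3 0.6] T [ 1.031 -0.148  0.081] g 60.24
t17.72 pos [0.61736 0.11394 0.1593 ] yaw 1.276 q6 0.476 F [0.5 4.8 1. ] T [ 1.391 -0.243  0.058] g 60.24
```

```bash
python3 -m jog '[[[0,0.0005,-0.0004,0,0,-1,1]]]'>/dev/null; python3 s.py
python3 -m jog '[[[0,0,-0.0004,0,0,-1,1]]]'>/dev/null; python3 s.py
```

```text
t17.80 pos [0.61746 0.11429 0.15898] yaw 1.176 q6 0.576 F [1.9 3.1 0.5] T [ 1.165 -0.338  0.124] g 60.18
t17.88 pos [0.61763 0.11441 0.15879] yaw 1.076 q6 0.676 F [0.9 5.3 1.5] T [ 1.342 -0.338  0.117] g 60.27
```

```bash
python3 -m jog '[[[0,0.0005,-0.0004,0,0,-1,1]]]'>/dev/null; python3 s.py
python3 -m jog '[[[0,0,-0.0004,0,0,-1,1]]]'>/dev/null; python3 s.py
```

```text
t17.97 pos [0.61781 0.11474 0.15872] yaw 0.976 q6 0.777 F [1.9 4.5 2.6] T [ 1.155 -0.422  0.075] g 60.32
t18.05 pos [0.61799 0.1149  0.15864] yaw 0.876 q6 0.877 F [2.1 5.6 3.3] T [ 1.243 -0.445  0.102] g 60.42
```

The sink per step dropped from 0.39 mm to about 0.07 mm, so the knob is slipping. Turn minus sink gives about 0.26 rad of slip so far. One small further turn with the downward press relieved should do it.

```bash
python3 -m jog '[[[0,0.0003,0.0002,0,0,-0.6,1]]]'>/dev/null; python3 s.py
python3 -m jog '[[[0,0,0.0001,0,0,-0.6,1],[0,0,0,0,0,0,1]]]'>/dev/null; python3 s.py
```

```text
t18.13 pos [0.61807 0.11508 0.15876] yaw 0.817 q6 0.937 F [2.5 4.6 0. ] T [ 1.199 -0.714  0.109] g 60.32
t18.30 pos [0.61821 0.11514 0.15871] yaw 0.759 q6 0.995 F [2.1 5.3 1.4] T [ 1.27  -0.731  0.042] g 60.27
```

```bash
python3 -m jog '[[[0,0,0,0,0,0,0],[0,0,0,0,0,0,-0.6],[0,0,0,0,0,0,-1],[0,0,0,0,0,0,-1],[0,0,0,0,0,0,-1]]]'>/dev/null; python3 s.py
python3 -m jog '[[[0,0,0.02,0,0,0,-1],[0,0,0.03,0,0,0,-1],[0,0,0.04,0,0,0,-1],[0,0,0.04,0,0,0,-1],[-0.04,-0.02,0.02,0,0,0,-1],[-0.04,-0.02,0,0,0,0,-1],[-0.04,-0.03,0,0,0,0,-1],[-0.04,-0.03,0,0,0,0,-1],[-0.03,-0.03,0,0,0,0,-1],[0,0,0,0,0,0,-1]]]'
python3 - <<'E'
from h import *
p=snapshot("scene");q=snapshot("top")
f=lambda a,x,y:cv2.resize(a["frame"][y:y+60,x:x+40],(400,600),interpolation=cv2.INTER_CUBIC)
cv2.imwrite("pics/g7.png",np.hstack([f(p,195,120),f(q,170,155)])[:,:,::-1])
E
```

```text
t18.72 pos [0.61779 0.11331 0.15832] yaw 0.760 q6 0.992 F [ 0.  -0.  -0.2] T [-0.03  -0.053 -0.053] g 0.00
time: 19.55
position: [0.4619, 0.0068, 0.2798]
ee_rot: [1.243, 2.885, -0.002]
contact_force: [0.6, 0.8, 1.0]
grip_width: 1.001
grasp_force: 0.0
```

View pics/g7.png

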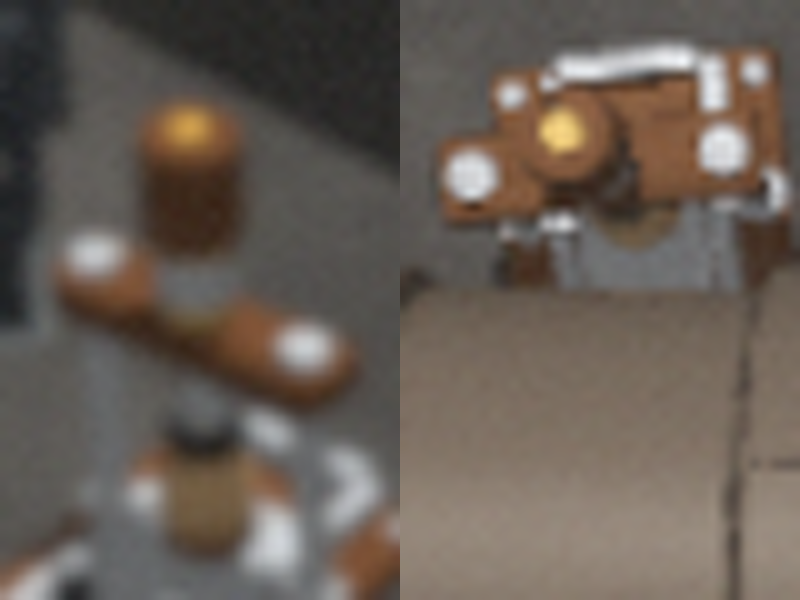

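The foot, at left crop (205,430), presses flat on the nut at (205,500). The knob has sunk and the robot is clear. By turn minus sink, the slip is about 0.39 rad, inside the 0.2–0.65 window. Handing in.

```bash
python3 -c "
from cell import finish_job;print(finish_job())"
```

```text
the job is handed in; nothing more can be done
None
```

I handed in the job with the walnut seated in the cup, the carriage fully home and the screw clamped on the nut. I estimate about 0.39 rad of knob slip (allowed 0.2–0.65), worked out from turn and sink rather than read directly; clamping force was not measured, and no verdict came back.

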